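# Strip the botanical mill: left-hand burr nut

## Robot

A 6-joint arm with a two-finger parallel gripper is mounted at the origin on a cart in front of the work surface, level with it; the furniture and walls round the work are solid. World frame = base frame: x ahead of the robot, y to its left, z up, the work surface at z = 0. Lengths are in m, angles in rad, forces in N, time in s.
With the tool pointing down it reaches from about 0.35 to 0.85 m from the base axis. Payload 8.1 kg.
Tool frame: the origin (TCP) lies on the mounting face of the last link; the fingertips stand 173 mm ahead of it and the grasp point (between the pads) lies 155 mm ahead of it; z points along the fingers, y is the line along which they close (so a half turn about z gives the same grasp; the last joint's range is limited). The gripper opens to 85 mm and grips with 20 to 120 N. Pads are 22 mm wide; open, the fingers measure 114 mm over their backs; the gripper's body (76 mm by 85 mm) begins 54 mm behind the grasp point. The pads swing forward as they close: fully open they stand 13 mm farther back than shut.
Start: joints at [1.2, 0.13, 1.488, -0, 1.523, -0.085], TCP at [0.169, 0.576, 0.405] pointing down, gripper open.
Joint ranges: [-2.96, 2.96], [-0.89, 2.26], [0.02, 2.5], [-1.34, 4.48], [0, 2.73], [-2.66, 2.66]. Speed limits (rad/s): [2.39, 2.39, 2.79, 3.14, 3.14, 3.14].

## Interface

Orientations are given as a unit quaternion [x, y, z, w].
In Python, from station import r, capture, ticket gives the robot as it stands. The module is installed in compiled form; this text tells all that it offers.
- The arm moves only by the tool servo_tool, never from a script. Its arguments are lists of equal length, an entry for each row: "travel": the shift along the tool's x, y, z in units of 25 mm (1.0 is 25 mm), a list of three; "rotation": the turn, a rotation vector about the tool's x, y, z in units of 6 degrees (1.0 is 6 degrees), a list of three; "hand": the finger opening in mm, from 0 to 85.4. A call has 1 to 20 rows; each row is the pose to reach, as a shift and turn from the pose commanded when the call began, along the tool's axes at that moment; what a row does not reach only later rows make up. A row lasts 1/12 s, in which the tool goes at most 41.7 mm and 7.16 degrees, less where a joint would pass 70% of its speed; a pose out of reach is approached as far as the arm can. A call with a gripper value outside its range is refused whole. The fingers move at their own pace and stop on an object; "squeeze" is the grip in N (left out, the last holds). Time passes only in rows, so rows that repeat a pose let the fingers close. It gives the time, the measured TCP pose, the force, the opening and the grip force at its end, in the units of the state.
- r.observe(): the state, without advancing time (a new reading comes with each control period).
- capture(name): name is "scene" or "top" or "wrist"; returns a dict with "pixels" (384x512x3 uint8, red, green, blue), "range_z" (384x512 float32, m along the optical axis (not along the pixel's ray), 0 where there is no reading), "mtx" (3x3 intrinsics, pixels), "distortion" ([k1, k2, p1, p2, k3] as OpenCV has them; the pictures are not rectified), "world_from_camera" (4x4, takes a point from camera to world coordinates). Camera axes: x right, y down, z forward; pixel columns grow to the right and rows downward; lengths in m; the calibration is good to about 2 mm. A picture is of the moment at which its call begins.
- ticket.hand_in(): hands the job in; it is judged then, once.
The state is a dict: "t": time; "qpos": joint angles; "qvel": joint speeds; "tau": joint torques, N m; "tool_pos": TCP position; "eef_rot": TCP orientation; "force": force on the tool from outside, world axes, zero at the start; "wrist_torque": the same for the moment, N m; "grip_width": finger opening in m; "finger_force": force on a finger pad.
Only numpy, scipy, OpenCV 4.12 (cv2) and the standard library are available. Lean on these libraries where they do the work, as an engineer would, in place of code of your own. Each camera call takes 0.05 s, during which the arm holds its last target. There are 200 camera calls.

## Task

Strip the botanical mill for cleaning: unscrew the burr nut from its spindle (left-hand thread, so it loosens clockwise seen from above; never force the thread or screw the nut tighter), and put the nut in the green bowl. Then lift the ceramic burr off the spindle and lay it gently, flat with its hub up, on the chopping board. Leave everything else where it stands.

Things in the scene. Friction and masses are not known exactly. Their poses are not given: they have to be found in the camera images.
- mill: Botanical mill with its hopper off, fixed: round white housing 132 mm across and 62 mm high (grind dial and outlet on its own -x side), on it an aluminium chamber ring 104 mm across, rim at height 75 mm, and in the middle an upright steel spindle. Origin: on the spindle axis at table height; z up.
- spindle_top (a point): Top of the spindle, 130 mm above the table, hidden in the nut. The spindle has a coarse left-hand thread 22 mm across with about 2.7 mm of endwise slack, pitch not known, and a plain pilot 14 mm across above it. It may turn along with the nut by up to 1.1 rad before the play in the gear is used up. The thread stands 35 N at most.
- burr_nut: Brass cap nut on the spindle, about 0.12 kg: round, 36 mm across up to 20 mm, then 28 mm across up to 43 mm, blind bore hiding the thread, bar grip on top. Origin: centre of its underside; z up. A spring under the burr presses on it with 4 to 10 N. Turned clockwise it rises and leaves the thread after 0.35 to 0.7 turn; then it is free to lift for a quarter turn or more (far beyond, it drops back).
- nut_bar (a point): Middle of the nut's bar grip, 53.5 mm above the nut's origin. The bar is 42 mm long (along the nut's x), 12 mm thick (along its y) and 22 mm high, from 43 to 65 mm above the nut's origin. Turning takes less than 0.15 N m. Until the nut is out of the thread, the thread holds it down; once out, it lifts with its own weight and clears the spindle 38 mm above its seat.
- burr: White ceramic burr under the nut, about 0.15 kg: disc 76 mm across, 10 mm thick, with a hub 38 mm across and 12 mm high on it (10 to 22 mm above the origin), bore 26 mm, loose on the spindle. Origin: centre of its underside; z up, towards the hub. It lies 72 mm above the table on a spring plate that can rise 3 mm; lift it 60 mm to clear the spindle. Pressed by more than 35 N it cracks.
- green_bowl: Green bowl, 100 mm across the rim, 48 mm high, loose. Origin: centre of its underside; inner floor 12 mm above it and about 36 mm wide, widening to about 64 mm at 20 mm and 88 mm at the rim.
- board: Wooden chopping board lying flat, 220 mm (its x) by 360 mm (its y), 22 mm thick. Origin: centre of its underside.
- hopper: The mill's clear plastic hopper standing behind the mill, 112 mm across at the top, 96 mm high. Origin: centre of its underside. Bystander.
- salve_pot: Round lidded pot, 65 mm across, 29 mm high. Origin: centre of its underside. Bystander.
- soap_bar: Bar of soap, 43 x 63 x 26 mm. Origin: centre of its underside. Bystander.
Mind the look-alikes: they are no part of the job. Leave any orange or pink look-alike of the burr alone.

How it is judged:
By the outcome, as a careful person would: the job done as asked, in the order asked, and still so for the second after the job is handed in, with the robot touching nothing.
It also fails if it takes over 72 s, if anything falls off the work surface, if the arm or the gripper's body presses on something with over 40 N, if the wrist force passes 120 N, or if a joint passes its speed limit or range.

## Working session

There is one attempt and no reset: what is moved stays moved. The work goes in short steps, Python scripts to look and compute and a tool call to move; the robot and the scene stay as the last step left them, time stands still between calls to the robot, and variables do not carry over. Pictures are saved under pics/ and viewed, at most 10 in all, crops included, and the job is handed in when it is done.

Besides the shell and the picture viewer there is one more tool, called as a command line: name --argument value ..., lists and objects as JSON in quotes. servo_tool: Moves the arm, as the interface text tells. Its arguments: {"type":"object","properties":{"travel":{"type":"array","items":{"type":"array","items":{"type":"number"}}},"rotation":{"type":"array","items":{"type":"array","items":{"type":"number"}}},"hand":{"type":"array","items":{"type":"number"}},"squeeze":{"type":"number"}},"required":["travel","rotation","hand"]}

```bash
mkdir -p pics
cat > h.py <<'E'
import numpy as np, cv2
from station import r, capture, ticket
from scipy.spatial.transform import Rotation as R
def cloud(c):
    z=c["range_z"]; h,w=z.shape
    uv=np.stack(np.meshgrid(np.arange(w),np.arange(h)),-1).reshape(-1,1,2).astype(np.float32)
    n=cv2.undistortPoints(uv,np.array(c["mtx"]),np.array(c["distortion"])).reshape(h,w,2)
    P=np.dstack([n*z[...,None],z]); T=np.array(c["world_from_camera"])
    W=P@T[:3,:3].T+T[:3,3]; W[z==0]=np.nan
    return W
def save(n,c): cv2.imwrite(f"pics/{n}.png",c["pixels"][...,::-1])
E
python3 - <<'E'
from h import *
o=r.observe(); print({k:np.round(v,3) for k,v in o.items()})
a=capture("scene");b=capture("top")
np.savez("s.npz",**a);np.savez("t.npz",**b)
cv2.imwrite("pics/a.png",cv2.resize(np.vstack([a["pixels"],b["pixels"]])[...,::-1],None,fx=.78,fy=.78))
for c in(a,b): print(np.round(c["world_from_camera"],3), np.isfinite(cloud(c)).mean())
E
```

```text
{'t': np.float64(0.0), 'qpos': array([ 1.2  ,  0.131,  1.489, -0.   ,  1.523, -0.085]), 'qvel': array([ 0.   ,  0.   ,  0.001,  0.001, -0.   , -0.   ]), 'tau': array([ 2.0000e-03, -5.6939e+01, -5.0056e+01,  0.0000e+00,  1.5000e-02,
        0.0000e+00]), 'tool_pos': array([0.169, 0.575, 0.404]), 'eef_rot': array([ 0.142,  0.99 , -0.001, -0.   ]), 'force': array([ 0.457,  0.333, -0.14 ]), 'wrist_torque': array([-0.026, -0.007,  0.014]), 'finger_force': np.float64(0.0), 'grip_width': np.float64(0.085)}
[[-0.556 -0.385  0.737 -0.778]
 [-0.831  0.25  -0.497  0.902]
 [ 0.007 -0.889 -0.459  0.937]
 [ 0.     0.     0.     1.   ]] 0.9931742350260416
[[-0.005 -0.984  0.176  0.324]
 [-1.     0.008  0.018 -0.035]
 [-0.019 -0.176 -0.984  1.504]
 [ 0.     0.     0.     1.   ]] 0.9959309895833334
```

View pics/a.png

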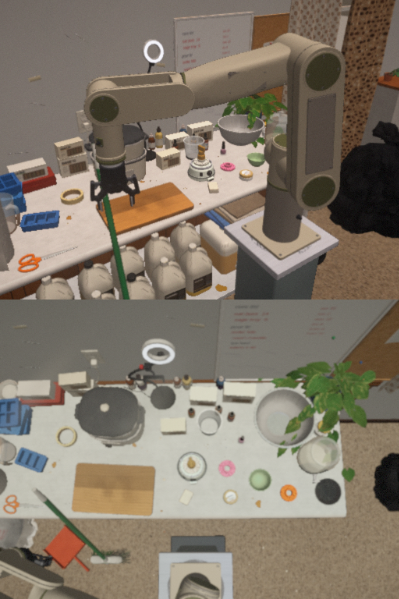

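The scene view shows the mill right of the arm. In the top view the mill is at about (245,213), the board at (145,242), the green bowl at (333,230), and the pink and orange look-alikes at (290,215) and (370,247).

Run:
```python
from h import *
b=dict(np.load("t.npz"));a=dict(np.load("s.npz"))
W=cloud(b);px=b["pixels"];hsv=cv2.cvtColor(px,cv2.COLOR_RGB2HSV)
i1=cv2.resize(px[190:270,80:400,::-1],None,fx=2.5,fy=2.5,interpolation=3)
i2=cv2.resize(a["pixels"][150:270,160:360,::-1],None,fx=3,fy=3,interpolation=3)
i2=cv2.copyMakeBorder(i2,0,0,0,200,0)
cv2.imwrite("pics/b.png",np.vstack([i1,i2]))
# height regions
H=W[...,2]
tab=(W[...,0]>.3)&(W[...,0]<.85)&(W[...,1]<.7)&(W[...,1]>-.7)
n,l,s,c=cv2.connectedComponentsWithStats(((H>.012)&tab).astype(np.uint8))
for i in range(1,n):
    if s[i,4]<40: continue
    m=l==i; p=W[m]
    print(np.round(c[i]),s[i,4],"min",np.round(p.min(0),3),"max",np.round(p.max(0),3),"rgb",np.round(px[m].mean(0)))
# nut
m=tab&(H>.11)&(abs(W[...,1]-W[213,245,1])<.06)&(abs(W[...,0]-W[213,245,0])<.08)
for lo,hi in((.06,.072),(.072,.1),(.09,.12),(.12,.137),(.137,.16)):
    q=W[m|tab]; q=W[tab&(H>lo)&(H<hi)&(abs(W[...,1]-W[213,245,1])<.08)&(abs(W[...,0]-W[213,245,0])<.09)]
    print(lo,len(q),np.round(q.mean(0),4) if len(q) else "",np.round(q.min(0),3),np.round(q.max(0),3))
```

```text
[198.  75.] 1430 min [0.779 0.042 0.208] max [0.85  0.25  0.612] rgb [149. 147. 142.]
[398. 157.] 9659 min [ 0.441 -0.7    0.012] max [ 0.85  -0.256  0.225] rgb [127. 135. 107.]
[143. 149.] 5446 min [0.611 0.195 0.015] max [0.829 0.487 0.281] rgb [102. 100.  93.]
[306. 123.] 629 min [ 0.819 -0.271  0.013] max [ 0.85  -0.13   0.114] rgb [159. 154. 139.]
[ 64. 127.] 403 min [0.817 0.61  0.012] max [0.85  0.699 0.124] rgb [136. 100.  88.]
[261. 127.] 546 min [ 0.808 -0.104  0.012] max [0.85  0.016 0.091] rgb [180. 176. 160.]
[209. 131.] 287 min [0.797 0.086 0.012] max [0.85  0.202 0.025] rgb [94. 92. 84.]
[270. 152.] 610 min [ 0.659 -0.129  0.013] max [ 0.796 -0.017  0.106] rgb [166. 164. 154.]
[246. 144.] 109 min [ 0.753 -0.006  0.012] max [0.785 0.026 0.106] rgb [116. 104.  89.]
[296. 150.] 98 min [ 0.733 -0.183  0.012] max [ 0.76  -0.152  0.106] rgb [105.  92.  81.]
[222. 162.] 693 min [0.674 0.035 0.012] max [0.739 0.146 0.086] rgb [195. 191. 171.]
[ 84. 175.] 272 min [0.623 0.542 0.012] max [0.716 0.64  0.034] rgb [177. 167. 134.]
[309. 179.] 75 min [ 0.63  -0.225  0.015] max [ 0.6
[... 773 characters left out ...]
3   0.536 0.061] max [0.409 0.563 0.371] rgb [107. 118. 100.]
[239. 253.] 224 min [0.356 0.003 0.016] max [0.425 0.065 0.037] rgb [210. 207. 188.]
[295. 253.] 272 min [ 0.359 -0.188  0.012] max [ 0.423 -0.127  0.039] rgb [201. 195. 173.]
[416. 259.] 57 min [ 0.351 -0.621  0.012] max [ 0.396 -0.537  0.02 ] rgb [106. 105.  99.]
0.06 272 [0.5222 0.0089 0.0645] [ 0.462 -0.046  0.06 ] [0.578 0.063 0.072]
0.072 386 [0.5235 0.009  0.0829] [ 0.47  -0.039  0.072] [0.576 0.059 0.099]
0.09 48 [0.5221 0.0089 0.1046] [ 0.506 -0.012  0.09 ] [0.559 0.041 0.119]
0.12 9 [0.5169 0.0102 0.1273] [ 0.511 -0.003  0.12 ] [0.529 0.023 0.135]
0.137 41 [0.5247 0.0093 0.1468] [ 0.505 -0.003  0.138] [0.542 0.022 0.16 ]
```

View pics/b.png

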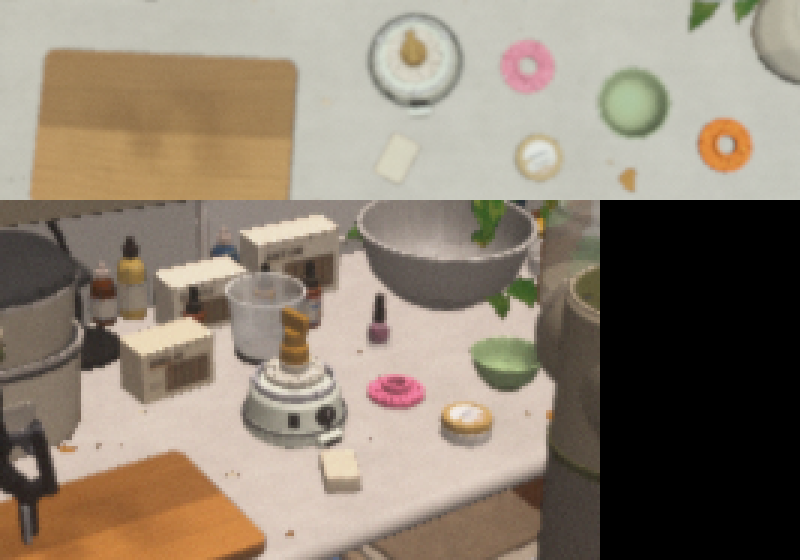

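Mill axis is near (0.523, 0.009), the bar is roughly along world x, the bowl at about (0.46,-0.285), and the board at about (0.43,0.36). Next I move above the mill for a wrist view.

servo_tool --travel '[[-20,-17.8,-1.2],[-20,-17.8,-1.2],[-20,-17.8,-1.2],[-20,-17.8,-1.2],[-20,-17.8,-1.2],[-20,-17.8,-1.2],[-20,-17.8,-1.2],[-20,-17.8,-1.2],[-20,-17.8,-1.2],[-20,-17.8,-1.2],[-20,-17.8,-1.2],[-20,-17.8,-1.2],[-20,-17.8,-1.2],[-20,-17.8,-1.2],[-20,-17.8,-1.2],[-20,-17.8,-1.2],[-20,-17.8,-1.2],[-20,-17.8,-1.2],[-20,-17.8,-1.2],[-20,-17.8,-1.2]]' --rotation '[[0,0,0],[0,0,0],[0,0,0],[0,0,0],[0,0,0],[0,0,0],[0,0,0],[0,0,0],[0,0,0],[0,0,0],[0,0,0],[0,0,0],[0,0,0],[0,0,0],[0,0,0],[0,0,0],[0,0,0],[0,0,0],[0,0,0],[0,0,0]]' --hand '[85,85,85,85,85,85,85,85,85,85,85,85,85,85,85,85,85,85,85,85]'

```text
t: 1.77
tool_pos: [0.5229, 0.0088, 0.4344]
eef_rot: [0.142, 0.99, 0.0, -0.0]
force: [-0.6, 0.0, -0.3]
grip_width: 0.085
finger_force: 0.0
```

Run:
```python
from h import *
o=r.observe(); print({k:np.round(v,3) for k,v in o.items()})
c=capture("wrist");np.savez("w.npz",**c);save("c",c)
print(np.round(c["world_from_camera"],3))
W=cloud(c);H=W[...,2]
near=np.hypot(W[...,0]-.523,W[...,1]-.009)<.09
print(np.isfinite(H).mean())
for lo,hi in((.148,.175),(.105,.12),(.073,.079),(.056,.064)):
    m=near&(H>lo)&(H<hi); q=W[m]
    if len(q)<5: print(lo,len(q)); continue
    p=q[:,:2].astype(np.float32); rc=cv2.minAreaRect(p); ce,ra=cv2.minEnclosingCircle(p)
    print(lo,len(q),np.round(q.mean(0),4),"rect",np.round(rc[0],4),np.round(rc[1],4),round(rc[2],1),"circ",np.round(ce,4),round(ra,4))
```

```text
{'t': np.float64(1.767), 'qpos': array([-0.081, -0.089,  1.657,  0.   ,  1.575, -1.367]), 'qvel': array([ 0.013, -0.01 ,  0.005, -0.001, -0.001, -0.001]), 'tau': array([-1.0140e+00, -4.5203e+01, -5.0595e+01, -7.6000e-02, -3.1000e-02,
       -2.0000e-03]), 'tool_pos': array([0.523, 0.009, 0.434]), 'eef_rot': array([ 0.142,  0.99 ,  0.   , -0.   ]), 'force': array([-0.603,  0.007, -0.348]), 'wrist_torque': array([ 0.046,  0.023, -0.001]), 'finger_force': np.float64(0.0), 'grip_width': np.float64(0.085)}
[[ 0.281  0.923  0.263  0.456]
 [ 0.96  -0.27  -0.077  0.029]
 [-0.001  0.274 -0.962  0.403]
 [ 0.     0.     0.     1.   ]]
0.9957631429036459
0.148 805 [0.5234 0.0137 0.1596] rect [0.5248 0.0134] [0.0413 0.0121] 7.8 circ [0.5247 0.0136] 0.0209
0.105 289 [0.517  0.0168 0.1154] rect [0.5212 0.0139] [0.0353 0.0278] 82.1 circ [0.525  0.0132] 0.018
0.073 1021 [0.52   0.0143 0.0741] rect [0.5228 0.0132] [0.1027 0.1061] 87.6 circ [0.5253 0.0132] 0.0558
0.056 2342 [0.5079 0.0169 0.0611] rect [0.5218 0.0151] [0.1117 0.105 ] 56.7 circ [0.5193 0.0145] 0.0596
```

View pics/c.png

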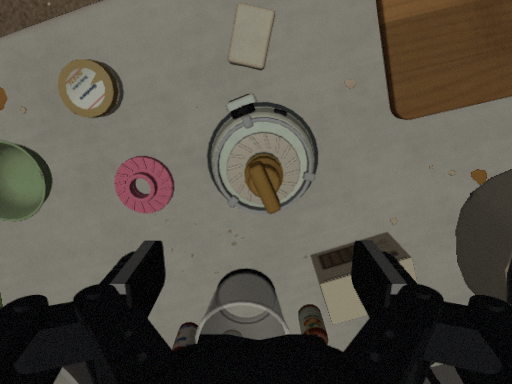

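The wrist view shows the nut bar at (264,188) on the mill at (263,160), with the pink look-alike at (144,185) and the bowl at (15,180). The axis comes out at (0.525,0.0133) and the bar points 7.8° from x. I descend with the fingers across the bar.

servo_tool --travel '[[0,0.2,1],[0,0.2,2],[0,0.2,3],[0,0.2,3.5],[0,0.2,4],[0,0.2,4.4],[0,0.2,4.7],[0,0.2,4.9],[0,0.2,4.92],[0,0.2,4.92],[0,0.2,4.92],[0,0.2,4.92],[0,0.2,4.92],[0,0.2,4.92],[0,0.2,4.92],[0,0.2,4.92]]' --rotation '[[0,0,-1],[0,0,-2],[0,0,-3],[0,0,-4],[0,0,-4],[0,0,-4],[0,0,-4],[0,0,-4],[0,0,-4],[0,0,-4],[0,0,-4],[0,0,-4],[0,0,-4],[0,0,-4],[0,0,-4],[0,0,-4]]' --hand '[40,40,40,40,40,40,40,40,40,30,20,8,8,8,8,8]' --squeeze 30

```text
t: 3.15
tool_pos: [0.5251, 0.0127, 0.3124]
eef_rot: [-0.066, 0.998, 0.0, 0.001]
force: [0.3, 2.1, 4.4]
grip_width: 0.011
finger_force: 35.1
```

Run:
```python
from h import *
o=r.observe(); print({k:np.round(v,3) for k,v in o.items()})
```

```text
{'t': np.float64(3.15), 'qpos': array([-0.074, -0.009,  1.804,  0.   ,  1.345, -1.778]), 'qvel': array([-0.001,  0.001,  0.001,  0.   , -0.001, -0.001]), 'tau': array([-1.4160e+00, -4.5075e+01, -4.5447e+01, -9.9300e-01,  8.7000e-02,
       -2.0000e-03]), 'tool_pos': array([0.525, 0.013, 0.312]), 'eef_rot': array([-0.066,  0.998,  0.   ,  0.001]), 'force': array([0.33 , 2.065, 4.399]), 'wrist_torque': array([ 0.45 , -0.067,  0.044]), 'finger_force': np.float64(35.113), 'grip_width': np.float64(0.011)}
```

servo_tool --travel '[[0,0,-0.02],[0,0,-0.02],[0,0,-0.02],[0,0,-0.02],[0,0,-0.02],[0,0,-0.02],[0,0,-0.02],[0,0,-0.02],[0,0,-0.02]]' --rotation '[[0,0,0.6],[0,0,1.3],[0,0,2],[0,0,2.7],[0,0,3.4],[0,0,4.2],[0,0,5],[0,0,5],[0,0,5]]' --hand '[8,8,8,8,8,8,8,8,8]'

```text
t: 3.9
tool_pos: [0.525, 0.0125, 0.3125]
eef_rot: [0.193, 0.981, -0.0, 0.0]
force: [0.6, 1.2, 4.3]
grip_width: 0.0113
finger_force: 35.0
```

servo_tool --travel '[[0,0,-0.01],[0,0,-0.02],[0,0,-0.02],[0,0,-0.03],[0,0,-0.03],[0,0,-0.04],[0,0,-0.04],[0,0,-0.04],[0,0,-0.04]]' --rotation '[[0,0,0.6],[0,0,1.3],[0,0,2],[0,0,2.7],[0,0,3.4],[0,0,4.2],[0,0,5],[0,0,5],[0,0,5]]' --hand '[8,8,8,8,8,8,8,8,8]'

```text
t: 4.65
tool_pos: [0.5248, 0.0124, 0.3131]
eef_rot: [0.439, 0.898, -0.0, -0.0]
force: [0.8, 0.0, 2.8]
grip_width: 0.0114
finger_force: 34.8
```

Run:
```python
from h import *
o=r.observe(); print({k:np.round(o[k],3) for k in ("qpos","force","wrist_torque","tool_pos")})
```

```text
{'qpos': array([-0.074, -0.01 ,  1.804, -0.   ,  1.348, -0.735]), 'force': array([0.772, 0.009, 2.841]), 'wrist_torque': array([ 0.004, -0.058, -0.057]), 'tool_pos': array([0.525, 0.012, 0.313])}
```

servo_tool --travel '[[0,0,-0.01],[0,0,-0.02],[0,0,-0.03],[0,0,-0.04],[0,0,-0.05],[0,0,-0.06],[0,0,-0.06],[0,0,-0.06],[0,0,-0.06]]' --rotation '[[0,0,0.6],[0,0,1.3],[0,0,2],[0,0,2.7],[0,0,3.4],[0,0,4.2],[0,0,5],[0,0,5],[0,0,5]]' --hand '[8,8,8,8,8,8,8,8,8]'

```text
t: 5.4
tool_pos: [0.5245, 0.0125, 0.314]
eef_rot: [0.657, 0.754, -0.001, -0.0]
force: [0.9, -0.3, -0.7]
grip_width: 0.0112
finger_force: 34.3
```

Run:
```python
from h import *
o=r.observe(); print({k:np.round(o[k],3) for k in ("qpos","force","wrist_torque","tool_pos")})
```

```text
{'qpos': array([-0.074, -0.011,  1.803, -0.   ,  1.351, -0.212]), 'force': array([ 0.905, -0.323, -0.716]), 'wrist_torque': array([-0.001, -0.014, -0.003]), 'tool_pos': array([0.524, 0.012, 0.314])}
```

servo_tool --travel '[[0,0,-0.01],[0,0,-0.02],[0,0,-0.03],[0,0,-0.04],[0,0,-0.04],[0,0,-0.04],[0,0,-0.04],[0,0,-0.04],[0,0,-0.04]]' --rotation '[[0,0,0.6],[0,0,1.3],[0,0,2],[0,0,2.7],[0,0,3.4],[0,0,4.2],[0,0,5],[0,0,5],[0,0,5]]' --hand '[8,8,8,8,8,8,8,8,8]'

```text
t: 6.15
tool_pos: [0.5246, 0.0126, 0.3154]
eef_rot: [0.829, 0.559, -0.0, -0.0]
force: [0.2, -0.6, -1.6]
grip_width: 0.0115
finger_force: 34.3
```

Run:
```python
from h import *
o=r.observe(); print({k:np.round(o[k],3) for k in ("qpos","force","wrist_torque","tool_pos")})
```

```text
{'qpos': array([-0.074, -0.012,  1.802, -0.   ,  1.352,  0.311]), 'force': array([ 0.246, -0.618, -1.583]), 'wrist_torque': array([ 0.02 ,  0.027, -0.005]), 'tool_pos': array([0.525, 0.013, 0.315])}
```

servo_tool --travel '[[0,0,-0.01],[0,0,-0.02],[0,0,-0.03],[0,0,-0.04],[0,0,-0.05],[0,0,-0.06],[0,0,-0.06],[0,0,-0.06],[0,0,-0.06],[0,0,-0.06],[0,0,-0.06]]' --rotation '[[0,0,0.8],[0,0,1.8],[0,0,2.8],[0,0,3.8],[0,0,4.8],[0,0,5.8],[0,0,6.8],[0,0,7.5],[0,0,8],[0,0,8],[0,0,8]]' --hand '[8,8,8,8,8,8,8,8,8,8,8]'

```text
t: 7.07
tool_pos: [0.5246, 0.0128, 0.3168]
eef_rot: [0.985, 0.173, -0.0, -0.0]
force: [-1.8, 1.7, -1.8]
grip_width: 0.0117
finger_force: 34.2
```

Run:
```python
from h import *
o=r.observe(); print({k:np.round(o[k],3) for k in ("qpos","force","wrist_torque","tool_pos")})
```

```text
{'qpos': array([-0.073, -0.013,  1.8  ,  0.   ,  1.355,  1.149]), 'force': array([-1.794,  1.731, -1.757]), 'wrist_torque': array([ 0.458,  0.258, -0.029]), 'tool_pos': array([0.525, 0.013, 0.317])}
```

servo_tool --travel '[[0,0,-0.04],[0,0,-0.08],[0,0,-0.1],[0,0,-0.1]]' --rotation '[[0,0,0],[0,0,0],[0,0,0],[0,0,0]]' --hand '[8,8,8,8]'

```text
t: 7.4
tool_pos: [0.5246, 0.0127, 0.3193]
eef_rot: [0.985, 0.171, -0.0, -0.0]
force: [-1.9, 3.5, -4.7]
grip_width: 0.0116
finger_force: 33.8
```

servo_tool --travel '[[0,0,0],[0,0,0],[0,0,0],[0,0,0],[0,0,0],[0,0,0]]' --rotation '[[0,0,0.8],[0,0,1.8],[0,0,2.8],[0,0,3.6],[0,0,4],[0,0,4]]' --hand '[8,8,8,8,8,8]'

```text
t: 7.9
tool_pos: [0.5246, 0.0128, 0.3196]
eef_rot: [0.999, -0.039, -0.0, -0.0]
force: [-1.9, 3.5, -3.1]
grip_width: 0.0108
finger_force: 34.1
```

servo_tool --travel '[[0,0,-0.04],[0,0,-0.08],[0,0,-0.1],[0,0,-0.1]]' --rotation '[[0,0,0],[0,0,0],[0,0,0],[0,0,0]]' --hand '[8,8,8,8]'

```text
t: 8.23
tool_pos: [0.5244, 0.0127, 0.321]
eef_rot: [0.999, -0.038, -0.001, -0.0]
force: [1.6, 4.8, -14.5]
grip_width: 0.0111
finger_force: 32.2
```

servo_tool --travel '[[0,0,0.08],[0,0,0.06],[0,0,0.05],[0,0,0.04],[0,0,0.03],[0,0,0.02],[0,0,0.02],[0,0,0.02],[0,0,0.02]]' --rotation '[[0,0,0],[0,0,0.8],[0,0,1.8],[0,0,2.8],[0,0,3.8],[0,0,4.6],[0,0,5],[0,0,5],[0,0,5]]' --hand '[8,8,8,8,8,8,8,8,8]'

```text
t: 8.98
tool_pos: [0.5247, 0.0128, 0.3223]
eef_rot: [0.955, -0.295, -0.0, -0.0]
force: [-3.5, 6.5, -3.2]
grip_width: 0.0112
finger_force: 33.9
```

servo_tool --travel '[[0,0,-0.04],[0,0,-0.08],[0,0,-0.08]]' --rotation '[[0,0,0],[0,0,0],[0,0,0]]' --hand '[8,8,8]'

```text
t: 9.23
tool_pos: [0.5248, 0.0128, 0.3245]
eef_rot: [0.955, -0.295, 0.0, -0.0]
force: [-4.2, 6.3, -2.9]
grip_width: 0.0112
finger_force: 33.8
```

servo_tool --travel '[[0,0,-0.04],[0,0,-0.08],[0,0,-0.12],[0,0,-0.12]]' --rotation '[[0,0,0],[0,0,0],[0,0,0],[0,0,0]]' --hand '[8,8,8,8]'

```text
t: 9.57
tool_pos: [0.525, 0.0123, 0.3278]
eef_rot: [0.955, -0.295, 0.001, 0.0]
force: [-4.9, 2.2, 0.5]
grip_width: 0.0113
finger_force: 34.4
```

servo_tool --travel '[[0,0,-0.1],[0,0,-0.2],[0,0,-0.3],[0,0,-0.4],[0,0,-0.5],[0,0,-0.6],[0,0,-0.6]]' --rotation '[[0,0,0],[0,0,0],[0,0,0],[0,0,0],[0,0,0],[0,0,0],[0,0,0]]' --hand '[8,8,8,8,8,8,8]'

```text
t: 10.15
tool_pos: [0.5251, 0.0125, 0.3427]
eef_rot: [0.955, -0.295, 0.001, -0.0]
force: [-3.3, 1.6, 0.5]
grip_width: 0.0109
finger_force: 34.5
```

servo_tool --travel '[[0,0,-0.2],[0,0,-0.5],[0,0,-0.8],[0,0,-1.1],[0,0,-1.4],[0,0,-1.8],[0,0,-2.2],[0,0,-2.2]]' --rotation '[[0,0,0],[0,0,0],[0,0,0],[0,0,0],[0,0,0],[0,0,0],[0,0,0],[0,0,0]]' --hand '[8,8,8,8,8,8,8,8]'

```text
t: 10.82
tool_pos: [0.5255, 0.0125, 0.3999]
eef_rot: [0.955, -0.295, 0.002, -0.0]
force: [0.6, -0.5, -1.0]
grip_width: 0.0114
finger_force: 34.2
```

Run:
```python
from h import *
o=r.observe(); print({k:np.round(o[k],3) for k in ("qpos","force","tool_pos","eef_rot")})
c=capture("wrist");np.savez("w2.npz",**c)
t=capture("top");np.savez("t2.npz",**t)
s=capture("scene")
cv2.imwrite("pics/d.png",np.vstack([cv2.resize(c["pixels"],(400,300)),cv2.resize(s["pixels"][120:300,150:390],(400,300))])[...,::-1])
b=t; W=cloud(b);hs=cv2.cvtColor(b["pixels"],cv2.COLOR_RGB2HSV)
g=(abs(W[...,0]-.46)<.07)&(abs(W[...,1]+.285)<.07)
m=g&(W[...,2]>.038)&(W[...,2]<.058);p=W[m][:,:2].astype(np.float32)
print("bowl rim",len(p),cv2.minEnclosingCircle(p))
W=cloud(c);m=(W[...,2]>.038)&(W[...,2]<.058)&(abs(W[...,0]-.46)<.07)&(abs(W[...,1]+.285)<.07);p=W[m][:,:2].astype(np.float32)
print("bowl wrist",len(p),cv2.minEnclosingCircle(p) if len(p)>3 else 0)
p=W[(W[...,2]>.07)&(W[...,2]<.30)&(np.hypot(W[...,0]-.525,W[...,1]-.013)<.05)]
print(np.histogram(p[:,2],23,(.07,.30))[0])
```

```text
{'qpos': array([-0.074, -0.072,  1.703, -0.   ,  1.506,  2.097]), 'force': array([ 0.576, -0.508, -0.98 ]), 'tool_pos': array([0.525, 0.013, 0.4  ]), 'eef_rot': array([ 0.955, -0.295,  0.002, -0.   ])}
bowl rim 197 ((0.46208056807518005, -0.28534382581710815), 0.05017099902033806)
bowl wrist 392 ((0.4761558771133423, -0.24971160292625427), 0.031664762645959854)
[ 882 2827  559  157   72   24    0    0    0    0    0  325  266  906
  152  168  593 3050  735 1201 3496 7206 7400]
```

View pics/d.png

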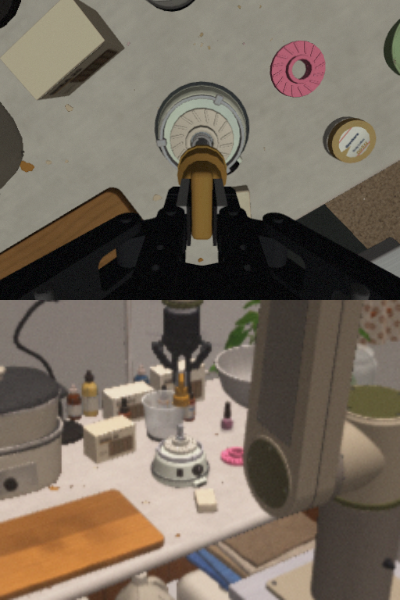

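The nut is off: the wrist view shows it held at (203,190) with the bare spindle behind, and the scene view agrees. Next I move it over the bowl.

servo_tool --travel '[[0.4,0.9,0],[0.9,2.2,0],[1.4,3.5,0],[2.0,4.8,0],[2.5,6.1,0],[3.0,7.4,0],[3.6,8.7,0],[4.1,9.9,0],[4.5,10.8,0],[4.6,11.15,0],[4.6,11.15,0],[4.6,11.15,0]]' --rotation '[[0,0,0],[0,0,0],[0,0,0],[0,0,0],[0,0,0],[0,0,0],[0,0,0],[0,0,0],[0,0,0],[0,0,0],[0,0,0],[0,0,0]]' --hand '[8,8,8,8,8,8,8,8,8,8,8,8]'

```text
t: 11.97
tool_pos: [0.4622, -0.2821, 0.3959]
eef_rot: [0.955, -0.296, -0.001, -0.001]
force: [0.4, 0.3, -0.9]
grip_width: 0.0111
finger_force: 34.2
```

Run:
```python
from h import *
from scipy.optimize import least_squares
o=r.observe(); print({k:np.round(o[k],4) for k in ("qpos","force","tool_pos","eef_rot")})
c=capture("wrist");np.savez("w3.npz",**c)
W=cloud(c);hs=cv2.cvtColor(c["pixels"],cv2.COLOR_RGB2HSV)
g=(hs[...,0]>40)&(hs[...,0]<85)&(hs[...,1]>35)&(np.hypot(W[...,0]-.462,W[...,1]+.283)<.07)
p=W[g&(W[...,2]>.044)&(W[...,2]<.055)][:,:2]
print(g.sum(),len(p),cv2.minEnclosingCircle(p.astype(np.float32)))
d=W[g]; q=p
f=least_squares(lambda v:np.hypot(q[:,0]-v[0],q[:,1]-v[1])-v[2],[.462,-.283,.047],loss="soft_l1",f_scale=.002); print(f.x, q.min(0),q.max(0))
b=(hs[...,0]<25)&(hs[...,1]>90)&(np.hypot(W[...,0]-.462,W[...,1]+.283)<.06)&(W[...,2]>.12)
print("nut",b.sum(),np.round(np.percentile(W[b],[1,50,99],axis=0),4))
```

```text
{'qpos': array([-6.4290e-01, -2.2800e-02,  1.6629e+00,  6.0000e-04,  1.5031e+00,
        1.5288e+00]), 'force': array([ 0.4272,  0.255 , -0.895 ]), 'tool_pos': array([ 0.4622, -0.2821,  0.3959]), 'eef_rot': array([ 9.552e-01, -2.960e-01, -7.000e-04, -6.000e-04])}
12496 880 ((0.46201595664024353, -0.2838335931301117), 0.04968077689409256)
[ 0.46193916 -0.2839566   0.04700485] [ 0.41320693 -0.33327176] [ 0.51031605 -0.23433158]
nut 6312 [[ 0.4382 -0.3327  0.1826]
 [ 0.4709 -0.2877  0.2431]
 [ 0.5011 -0.246   0.3164]]
```

servo_tool --travel '[[0.04,0.06,0.4],[0.04,0.06,1.2],[0.04,0.06,2.2],[0.04,0.06,3.2],[0.04,0.06,4.2],[0.04,0.06,5.0],[0.04,0.06,5.6],[0.04,0.06,6.0],[0.04,0.06,6.2],[0.04,0.06,6.3],[0.04,0.06,6.3],[0.04,0.06,6.3]]' --rotation '[[0,0,0],[0,0,0],[0,0,0],[0,0,0],[0,0,0],[0,0,0],[0,0,0],[0,0,0],[0,0,0],[0,0,0],[0,0,0],[0,0,0]]' --hand '[8,8,8,8,8,8,8,8,8,8,8,8]'

```text
t: 13.02
tool_pos: [0.4628, -0.2844, 0.2402]
eef_rot: [0.955, -0.295, 0.001, 0.0]
force: [0.3, -0.2, -1.7]
grip_width: 0.011
finger_force: 34.2
```

servo_tool --travel '[[0,0,0.1],[0,0,0.2],[0,0,0.28],[0,0,0.32],[0,0,0.32]]' --rotation '[[0,0,0],[0,0,0],[0,0,0],[0,0,0],[0,0,0]]' --hand '[8,8,8,8,8]'

```text
t: 13.43
tool_pos: [0.4622, -0.2842, 0.2309]
eef_rot: [0.955, -0.296, -0.0, -0.0]
force: [-0.0, -0.5, -1.0]
grip_width: 0.0114
finger_force: 34.2
```

servo_tool --travel '[[0,0,0],[0,0,0],[0,0,0],[0,0,0],[0,0,0],[0,0,-1],[0,0,-2],[0,0,-3.5],[0,0,-5],[0,0,-6.4],[0,0,-7],[0,0,-7]]' --rotation '[[0,0,0],[0,0,0],[0,0,0],[0,0,0],[0,0,0],[0,0,0],[0,0,0],[0,0,0],[0,0,0],[0,0,0],[0,0,0],[0,0,0]]' --hand '[12,16,22,30,34,34,34,34,40,60,60,60]'

```text
t: 14.43
tool_pos: [0.4633, -0.2849, 0.4123]
eef_rot: [0.955, -0.295, 0.004, 0.002]
force: [0.4, 0.1, 1.2]
grip_width: 0.0599
finger_force: 0.0
```

Run:
```python
from h import *
o=r.observe(); print({k:np.round(o[k],4) for k in ("qpos","force","tool_pos","eef_rot")})
c=capture("wrist"); W=cloud(c);hs=cv2.cvtColor(c["pixels"],cv2.COLOR_RGB2HSV)
b=(hs[...,0]<25)&(hs[...,1]>90)&(np.hypot(W[...,0]-.462,W[...,1]+.283)<.06)
print("nut",b.sum(),np.round(np.percentile(W[b],[1,50,99],axis=0),4))
# burr from saved w2 and now top
t=capture("top");
for n,C in (("w2",dict(np.load("w2.npz"))),("top",t)):
    W=cloud(C); d=np.hypot(W[...,0]-.525,W[...,1]-.013)
    for lo,hi in((.089,.099),(.078,.086),(.115,.14),(.071,.079)):
        p=W[(W[...,2]>lo)&(W[...,2]<hi)&(d<.06)]
        if len(p)>5: print(n,lo,len(p),np.round(np.median(p[:,2]),4),cv2.minEnclosingCircle(p[:,:2].astype(np.float32)))
cv2.imwrite("pics/e.png",np.vstack([cv2.resize(c["pixels"],(400,300)),cv2.resize(t["pixels"][170:290,200:360],(400,300))])[...,::-1])
W=cloud(t);m=(W[...,2]>.017)&(W[...,2]<.027)&(W[...,0]>.25)&(W[...,0]<.6)&(W[...,1]>.12)&(W[...,1]<.6)
print("board",cv2.minAreaRect(W[m][:,:2].astype(np.float32)),np.median(W[m][:,2]))
```

```text
{'qpos': array([-0.6457, -0.0295,  1.6397, -0.    ,  1.522 ,  1.5251]), 'force': array([0.4439, 0.0545, 1.2051]), 'tool_pos': array([ 0.4633, -0.2849,  0.4123]), 'eef_rot': array([ 0.9553, -0.2955,  0.0044,  0.0016])}
nut 3349 [[ 0.4271 -0.3385  0.0161]
 [ 0.4694 -0.2899  0.2999]
 [ 0.5062 -0.2359  0.3346]]
w2 0.089 569 0.096 ((0.5255730152130127, 0.01381981372833252), 0.01887522265315056)
w2 0.078 2572 0.0845 ((0.525189220905304, 0.014098276384174824), 0.03811707720160484)
w2 0.115 46 0.1205 ((0.5283840894699097, 0.011872061528265476), 0.00540762348100543)
w2 0.071 1401 0.0736 ((0.525606095790863, 0.014195582829415798), 0.05602428317070007)
top 0.089 104 0.0922 ((0.5258210897445679, 0.008183587342500687), 0.03761399909853935)
top 0.078 159 0.0837 ((0.525173008441925, 0.009608376771211624), 0.05171065777540207)
top 0.115 15 0.1307 ((0.525483250617981, 0.009839698672294617), 0.006738513708114624)
top 0.071 113 0.0752 ((0.5257841944694519, 0.00947954785078764), 0.05565301701426506)
board ((0.3974562883377075, 0.36859992146492004), (0.3749971389770508, 0.2845149636268616), 86.88228607177734) 0.021668532608889013
```

View pics/e.png

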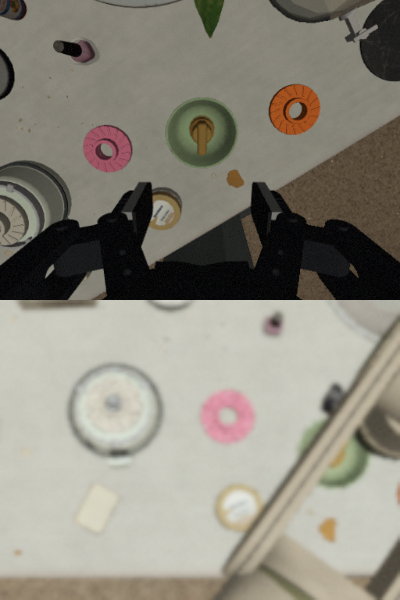

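The views show the nut standing upright in the bowl (wrist (202,130)) and the bare burr with spindle on the mill. The burr centre is (0.5255,0.0138), hub top about 0.0965. I go above it, turning −90°.

servo_tool --travel '[[-0.4,-0.9,0],[-0.9,-2.2,0],[-1.4,-3.5,0],[-2.0,-4.8,0],[-2.5,-6.1,0],[-3.0,-7.4,0],[-3.6,-8.7,0],[-4.1,-9.9,0.4],[-4.5,-10.8,1],[-4.68,-11.27,2],[-4.68,-11.27,2.6],[-4.68,-11.27,3],[-4.68,-11.27,3.2],[-4.68,-11.27,3.2],[-4.68,-11.27,3.2],[-4.68,-11.27,3.2],[-4.68,-11.27,3.2]]' --rotation '[[0,0,-1],[0,0,-2],[0,0,-3],[0,0,-4],[0,0,-5],[0,0,-6],[0,0,-7],[0,0,-8],[0,0,-9],[0,0,-10],[0,0,-11],[0,0,-12],[0,0,-13],[0,0,-14],[0,0,-15],[0,0,-15],[0,0,-15]]' --hand '[60,60,60,60,60,60,60,60,60,60,60,60,60,60,60,60,60]' --squeeze 20

```text
t: 15.95
tool_pos: [0.5242, 0.0144, 0.3244]
eef_rot: [0.885, 0.465, -0.001, -0.001]
force: [-0.0, -0.1, 0.2]
grip_width: 0.0601
finger_force: 0.0
```

Run:
```python
from h import *
o=r.observe(); print({k:np.round(o[k],4) for k in ("qpos","force","tool_pos","eef_rot")})
print(R.from_quat(o["eef_rot"]).as_matrix().round(3))
C=capture("wrist"); W=cloud(C); d=np.hypot(W[...,0]-.525,W[...,1]-.013)
for lo,hi in((.089,.1),(.078,.086),(.115,.14)):
    p=W[(W[...,2]>lo)&(W[...,2]<hi)&(d<.045)]
    if len(p)>5: print(lo,len(p),np.round(np.median(p[:,2]),4),cv2.minEnclosingCircle(p[:,:2].astype(np.float32)))
```

```text
{'qpos': array([-0.0703, -0.0199,  1.7927, -0.    ,  1.3718,  0.5329]), 'force': array([-0.0055, -0.0758,  0.1512]), 'tool_pos': array([0.5242, 0.0144, 0.3244]), 'eef_rot': array([ 8.852e-01,  4.651e-01, -1.300e-03, -8.000e-04])}
[[ 0.567  0.823 -0.003]
 [ 0.824 -0.567  0.   ]
 [-0.002 -0.003 -1.   ]]
0.089 1359 0.0962 ((0.525126039981842, 0.014161113649606705), 0.01900121383368969)
0.078 5772 0.0846 ((0.5250154733657837, 0.013644026592373848), 0.038224294781684875)
0.115 589 0.1292 ((0.5251814126968384, 0.014018841087818146), 0.006851586978882551)
```

servo_tool --travel '[[0,0.04,0.6],[0,0.04,1.2],[0,0.04,1.7],[0,0.04,2.1],[0,0.04,2.4],[0,0.04,2.55],[0,0.04,2.62],[0,0.04,2.62],[0,0.04,2.62],[0,0.04,2.62],[0,0.04,2.62],[0,0.04,2.62],[0,0.04,2.62]]' --rotation '[[0,0,0],[0,0,0],[0,0,0],[0,0,0],[0,0,0],[0,0,0],[0,0,0],[0,0,0],[0,0,0],[0,0,0],[0,0,0],[0,0,0],[0,0,0]]' --hand '[60,60,60,60,60,60,60,52,46,42,39,36,35]' --squeeze 20

```text
t: 17.08
tool_pos: [0.5259, 0.0139, 0.2613]
eef_rot: [0.884, 0.467, 0.0, 0.0]
force: [-0.8, 0.6, 3.4]
grip_width: 0.0374
finger_force: 19.7
```

servo_tool --travel '[[0,0,0],[0,0,-0.1],[0,0,-0.25],[0,0,-0.45],[0,0,-0.7],[0,0,-1],[0,0,-1.4],[0,0,-1.8],[0,0,-2.2],[0,0,-2.6],[0,0,-3.0],[0,0,-3.3],[0,0,-3.5],[0,0,-3.5]]' --rotation '[[0,0,0],[0,0,0],[0,0,0],[0,0,0],[0,0,0],[0,0,0],[0,0,0],[0,0,0],[0,0,0],[0,0,0],[0,0,0],[0,0,0],[0,0,0],[0,0,0]]' --hand '[35,35,35,35,35,35,35,35,35,35,35,35,35,35]'

```text
t: 18.25
tool_pos: [0.5261, 0.0138, 0.3498]
eef_rot: [0.884, 0.467, 0.001, 0.001]
force: [0.5, 0.7, -0.8]
grip_width: 0.0369
finger_force: 20.2
```

Run:
```python
from h import *
o=r.observe(); print({k:np.round(o[k],4) for k in ("qpos","force","tool_pos","eef_rot","wrist_torque")})
C=capture("wrist"); W=cloud(C); d=np.hypot(W[...,0]-.525,W[...,1]-.013)
p=W[(d<.045)&(W[...,2]<.26)&(W[...,2]>.06)][:,2]; print(np.histogram(p,20,(.06,.26))[0])
s=capture("scene");np.savez("s4.npz",**s)
cv2.imwrite("pics/f.png",np.vstack([cv2.resize(C["pixels"],(400,300)),cv2.resize(s["pixels"][120:300,150:390],(400,300))])[...,::-1])
# board corners, top edges via wrist cam now / top cam initial
b=dict(np.load("t.npz"));W=cloud(b);hs=cv2.cvtColor(b["pixels"],cv2.COLOR_RGB2HSV)
m=(hs[...,0]<25)&(hs[...,1]>70)&(W[...,2]>.015)&(W[...,2]<.03)&(W[...,0]>.25)&(W[...,0]<.6)&(W[...,1]>.12)&(W[...,1]<.52)
m=cv2.morphologyEx(m.astype(np.uint8),cv2.MORPH_OPEN,np.ones((5,5)))>0
print("board",cv2.minAreaRect(W[m][:,:2].astype(np.float32)),np.median(W[m][:,2]))
```

```text
{'qpos': array([-0.0713, -0.0382,  1.7629,  0.    ,  1.4146,  0.5287]), 'force': array([ 0.5076,  0.7112, -0.8251]), 'tool_pos': array([0.5261, 0.0138, 0.3498]), 'eef_rot': array([8.845e-01, 4.666e-01, 1.000e-03, 6.000e-04]), 'wrist_torque': array([ 0.0032, -0.0196,  0.0195])}
[2658  755    0    0    0    0    0    0    0    0  526 8890 3308  860
  997 1418 2435 5515 2894 5744]
board ((0.42734724283218384, 0.3529028296470642), (0.3443361222743988, 0.21540741622447968), 86.64937591552734) 0.021514752168175222
```

View pics/f.png

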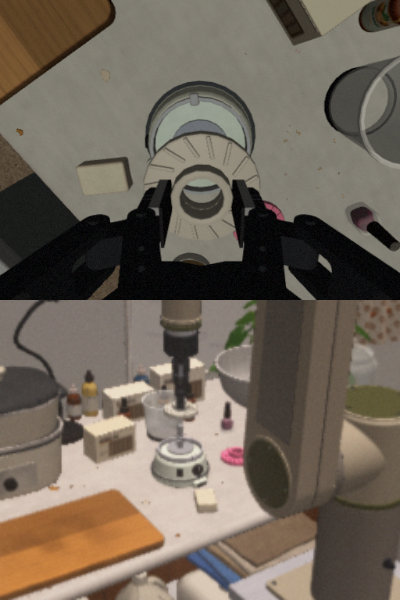

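The wrist view shows the burr held by the hub at (203,190), clear of the spindle; in the scene view it looks level. Next I carry it over the board.

servo_tool --travel '[[0.3,-0.4,0],[0.9,-1.1,0],[1.7,-2,0],[2.6,-3.1,0],[3.5,-4.2,0],[4.4,-5.3,0],[5.3,-6.4,0],[6.2,-7.4,0],[7,-8.4,0],[7.7,-9.1,0],[8.2,-9.7,0.5],[8.5,-10,1],[8.5,-10,1.8],[8.5,-10,2.6],[8.5,-10,3.4],[8.5,-10,4.1],[8.5,-10,4.6],[8.5,-10,4.9],[8.5,-10,5],[8.5,-10,5]]' --rotation '[[0,0,0],[0,0,0],[0,0,0],[0,0,0],[0,0,0],[0,0,0],[0,0,0],[0,0,0],[0,0,0],[0,0,0],[0,0,0],[0,0,0],[0,0,0],[0,0,0],[0,0,0],[0,0,0],[0,0,0],[0,0,0],[0,0,0],[0,0,0]]' --hand '[35,35,35,35,35,35,35,35,35,35,35,35,35,35,35,35,35,35,35,35]'

```text
t: 20.02
tool_pos: [0.4391, 0.3301, 0.2226]
eef_rot: [0.885, 0.466, -0.001, 0.0]
force: [-0.2, -0.2, -1.0]
grip_width: 0.037
finger_force: 20.3
```

Run:
```python
from h import *
o=r.observe(); print({k:np.round(o[k],4) for k in ("qpos","force","tool_pos","eef_rot","wrist_torque")})
C=capture("wrist"); W=cloud(C); d=np.hypot(W[...,0]-o["tool_pos"][0],W[...,1]-o["tool_pos"][1])
p=W[(d<.05)&(W[...,2]<.1)][:,2]; print(np.histogram(p,25,(0,.1))[0])
```

```text
{'qpos': array([ 0.5513,  0.1615,  1.8014, -0.    ,  1.1799,  1.1515]), 'force': array([-0.2157, -0.226 , -1.012 ]), 'tool_pos': array([0.4391, 0.3301, 0.2226]), 'eef_rot': array([ 8.845e-01,  4.665e-01, -6.000e-04,  1.000e-04]), 'wrist_torque': array([ 0.0457, -0.0362,  0.0061])}
[   0    0    0    0 4095 3562    0    0    1  253  608 8014  441  713
 2455  321  343  346  391  439  347  816  396  722 1066]
```

servo_tool --travel '[[0,0,0.15],[0,0,0.3],[0,0,0.4],[0,0,0.46],[0,0,0.46],[0,0,0.46]]' --rotation '[[0,0,0],[0,0,0],[0,0,0],[0,0,0],[0,0,0],[0,0,0]]' --hand '[35,35,35,35,35,35]'

```text
t: 20.57
tool_pos: [0.4393, 0.3303, 0.2117]
eef_rot: [0.884, 0.467, -0.0, 0.0]
force: [0.4, -0.8, -0.9]
grip_width: 0.0371
finger_force: 20.3
```

servo_tool --travel '[[0,0,0.02],[0,0,0.04],[0,0,0.04],[0,0,0.04]]' --rotation '[[0,0,0],[0,0,0],[0,0,0],[0,0,0]]' --hand '[35,35,35,35]'

```text
t: 20.9
tool_pos: [0.4393, 0.3303, 0.2107]
eef_rot: [0.884, 0.467, 0.0, -0.0]
force: [0.1, 0.0, -1.1]
grip_width: 0.0368
finger_force: 20.3
```

servo_tool --travel '[[0,0,0.02],[0,0,0.04],[0,0,0.06],[0,0,0.06],[0,0,0.06]]' --rotation '[[0,0,0],[0,0,0],[0,0,0],[0,0,0],[0,0,0]]' --hand '[35,35,35,35,35]'

```text
t: 21.32
tool_pos: [0.4393, 0.3303, 0.2091]
eef_rot: [0.884, 0.467, -0.0, -0.0]
force: [-0.4, -0.1, -1.7]
grip_width: 0.0369
finger_force: 20.3
```

servo_tool --travel '[[0,0,0.02],[0,0,0.04],[0,0,0.06],[0,0,0.06],[0,0,0.06]]' --rotation '[[0,0,0],[0,0,0],[0,0,0],[0,0,0],[0,0,0]]' --hand '[35,35,35,35,35]'

```text
t: 21.73
tool_pos: [0.4394, 0.3304, 0.2089]
eef_rot: [0.884, 0.467, -0.0, 0.0]
force: [-5.2, -5.1, 12.1]
grip_width: 0.037
finger_force: 21.3
```

servo_tool --travel '[[0,0,-0.03],[0,0,-0.05],[0,0,-0.05],[0,0,-0.05],[0,0,-0.05],[0,0,-0.05],[0,0,-0.05],[0,0,-0.05],[0,0,-0.05],[0,0,-0.05],[0,0,-0.4],[0,0,-1],[0,0,-2],[0,0,-3],[0,0,-4],[0,0,-5],[0,0,-6],[0,0,-6],[0,0,-6]]' --rotation '[[0,0,0],[0,0,0],[0,0,0],[0,0,0],[0,0,0],[0,0,0],[0,0,0],[0,0,0],[0,0,0],[0,0,0],[0,0,0],[0,0,0],[0,0,0],[0,0,0],[0,0,0],[0,0,0],[0,0,0],[0,0,0],[0,0,0]]' --hand '[35,35,35,38,40,42,46,50,54,54,54,54,54,54,54,54,54,54,54]'

```text
t: 23.32
tool_pos: [0.4399, 0.3307, 0.3607]
eef_rot: [0.884, 0.467, 0.002, -0.0]
force: [-0.1, -0.6, 0.0]
grip_width: 0.054
finger_force: 0.0
```

Run:
```python
from h import *
o=r.observe(); print({k:np.round(o[k],4) for k in ("force","tool_pos","qvel")})
C=capture("wrist"); W=cloud(C); d=np.hypot(W[...,0]-o["tool_pos"][0],W[...,1]-o["tool_pos"][1])
p=W[(d<.05)&(W[...,2]<.08)][:,2]; print(np.histogram(p,20,(0,.08))[0])
m=(d<.06)&(W[...,2]>.028)&(W[...,2]<.037);q=W[m]
A=np.c_[q[:,:2],np.ones(len(q))];print("disc plane",np.linalg.lstsq(A,q[:,2],rcond=None)[0],cv2.minEnclosingCircle(q[:,:2].astype(np.float32)))
t=capture("top")
cv2.imwrite("pics/g.png",np.vstack([cv2.resize(C["pixels"],(400,300)),cv2.resize(t["pixels"][180:280,80:400],(800//2,125))])[...,::-1])
```

```text
{'force': array([-0.1141, -0.5601,  0.0456]), 'tool_pos': array([0.4399, 0.3307, 0.3607]), 'qvel': array([-0.002 ,  0.0329,  0.0523,  0.0011, -0.0147,  0.0017])}
[   0    0    0    0 1741 1742   47 1679 1800   66  459  229    0    0
    0    0    0    0    0    0]
disc plane [-0.00135711 -0.00353573  0.03388214] ((0.43881145119667053, 0.3299391567707062), 0.0381239578127861)
```

View pics/g.png

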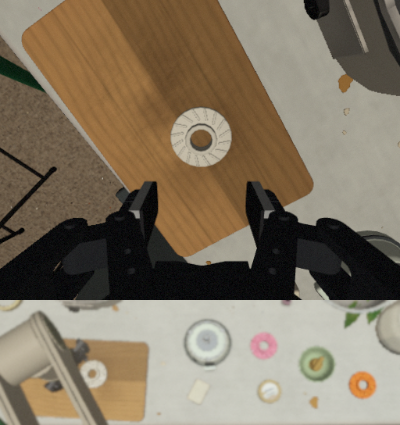

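The burr lies flat with its hub up on the board (wrist (201,137)), and the nut is in the green bowl (top crop (317,363)). Everything else is in place, so I hand in.

```bash
python3 -c "
from station import ticket
print(ticket.hand_in())"
```

```text
the job is handed in; nothing more can be done
None
```

The job is handed in at about 23 s on the robot's clock: the burr nut stands upright in the green bowl, and the ceramic burr lies flat, hub up, on the chopping board.

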